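# Dispense one stud cap and nudge it onto the green pad

### The job

Press the feeder's black plunger fully down once and let it spring back up, so that a single brass stud cap is pushed out onto the bench. Then, with a fingertip, slide that cap along the bench until it lies wholly on the green pad. Do not pick up, lift or tip the cap, leave the other caps in the feeder, and do not disturb the round weight, the pliers or the screwdriver.

Things in the scene. Friction and masses are not known exactly. Their poses are not given: they have to be found in the camera images.
- feeder: Blue and clear cap feeder, bolted to the bench, only turned about the vertical. Origin: at bench level under the axis of its clear open-topped magazine (50 mm square outside, 46 mm tall), which holds the 4 caps in one stack. Its +x axis is the way out: the lowest cap slides out on the bench through a 14 mm high slot in the +x wall.
- way_out (a point): Bench-level point 55 mm from the feeder's origin along its +x, where the centre of the dispensed cap comes to lie (about) when the plunger is pressed fully. A blade 8 mm thick pushes it out and goes back as the plunger rises; the stack then drops by one cap.
- housing_top (a point): Centre of the top of the feeder's blue housing, 66 mm behind the magazine's axis (feeder -x), 42 mm above the bench. The housing is 80 mm long in the feeder's x and 60 mm wide (96 mm at its feet, which are 6 mm high). The plunger stands on it here.
- plunger_top (a point): Centre of the top face of the plunger's black round knob (36 mm across, flat, 9 mm thick), 79 mm above the bench when up; moves with the knob.
- plunger (a joint): How far the plunger is pressed down: 0 up, 0.025 m fully down (hard stop). Spring and cap together resist with a few newtons, about 6 N near the stop and more if pressed fast; stop by position (or at 10 to 15 N), not at the first touch. The spring lifts the plunger back by itself when released.
- cap0: The lowest cap of the stack, the one to be dispensed: brass disc with a dark round inlay on top, 40 mm across, 10 mm thick, hollow, about 12 g. Origin: centre of its underside, z up.
- cap1: The second cap from below, same shape; must stay in the feeder.
- cap2: The third cap from below, same shape; must stay in the feeder.
- cap3: The top cap, same shape; must stay in the feeder.
- green_pad: Green round pad, 96 mm across, a flat mark level with the bench (nothing to climb), on one side or the other of the feeder's way out. Origin: its centre.
- orange_pad: Orange round pad of the same size, flat too, on the other side; not used. Origin: its centre.
- weight: Round aluminium pattern weight, 56 mm across, 30 mm tall, standing beyond the feeder's way out. Origin: centre of its underside. Leave alone.
- pliers: Small pliers with blue handles lying flat, from x -65 mm (handles) to +63 mm (jaws) of its origin, 42 mm wide, 10 mm high. Leave alone.
- screwdriver: Screwdriver with a yellow handle lying along its x axis, 150 mm long, under 30 mm high. Leave alone.
Things that resemble listed ones, but are neither listed nor needed, are in the scene too. What is meant by the feeder is not turquoise, and is the smaller of those in its own colour.

How it is judged (in metres and radians):
On the way, in this order (a step that is already met when the one before it is completed fails the run):
1. the plunger is pressed fully down (value of joint plunger above 0.021 m), for 0.02 s.
2. the plunger is up again and one cap lies outside the feeder (value of joint plunger below 0.004 m and x of cap0 in the frame of feeder above 0.046 m), for 0.1 s.
3. the cap lies wholly on the green pad (horizontal distance between cap0 and green_pad below 0.028 m), for 0.1 s.
At the end, for the whole second after the job is handed in: The dispensed cap lies flat and still on the bench, wholly on the green pad (its centre within 28 mm of the pad's centre), the plunger is up (within 4 mm), and the other three caps are still in the feeder (horizontal distance between cap0 and green_pad below 0.028 m and height (world z) of cap0 below 0.004 m and angle between cap0's own z axis and vertical below 0.1 rad and linear speed of cap0 below 0.02 m/s and value of joint plunger below 0.004 m and horizontal distance between each of cap1, cap2, cap3 and feeder below 0.012 m); the robot touches nothing.
It fails at once if the dispensed cap is lifted (over 12 mm) or tipped (height (world z) of cap0 above 0.012 m or angle between cap0's own z axis and vertical above 0.5 rad).
It fails at once if another cap leaves the feeder (a second press, or taken out) (horizontal distance between any of cap1, cap2, cap3 and feeder above 0.025 m or height (world z) of cap3 above 0.045 m).
It fails at once if the weight, the pliers or the screwdriver is moved by more than 20 mm (distance of any of weight, pliers, screwdriver from where it was at the start of the episode above 0.02 m).
It also fails if it takes over 40 s, if anything falls off the work surface, if the arm or the gripper's body presses on something with over 40 N, if the wrist force passes 120 N, or if a joint passes its speed limit or range.

### The arm

A 6-joint arm with a two-finger parallel gripper is mounted at the origin on the work surface. World frame = base frame: x ahead of the robot, y to its left, z up, the work surface at z = 0. Lengths are in mm, angles in rad, forces in N, time in s.
With the tool pointing down it reaches from about 275 to 825 mm from the base axis. Payload 4.9 kg.
Tool frame: the origin (TCP) lies at the very end of the fingers, on their centre line; the grasp point (between the pads) lies 19 mm behind it; z points along the fingers, y is the line along which they close (so a half turn about z gives the same grasp; the last joint's range is limited). The gripper opens to 85 mm and grips with 20 to 120 N. Pads are 22 mm wide; open, the fingers measure 114 mm over their backs; the gripper's body (76 mm by 85 mm) begins 54 mm behind the grasp point. The pads swing forward as they close: fully open they stand 13 mm farther back than shut.
Start: joints at [-0.134, 0.326, -0.193, 1.052, 0, 1.437], TCP at [550.017, 0.009, 231.281] pointing down, gripper open.
Joint ranges: [-2.65, 2.65], [-0.97, 1.79], [-1.3, 1.35], [-1.93, 2.1], [-1.47, 1.37], [-3.14, 3.14]. Speed limits (rad/s): [2.57, 2.57, 3.14, 3.14, 3.14, 3.14].

### API

Orientations are given as [roll, pitch, yaw] about the fixed x, y, z axes, in that order (R = Rz(yaw) Ry(pitch) Rx(roll)).
In Python, from bench import bot, solve_ik, imaging gives the robot as it stands. Calls block until the motion is done:
- bot.move_ptp(position, orientation): joint-space move of the TCP to a pose.
- bot.movel(position, rot=None, max_speed=150, threshold=None): straight line of the TCP; rot=None keeps the orientation; max_speed is the mean speed in mm/s. With threshold (N) it stops when the force on the tool has changed by that much, and returns True; else False.
- bot.move_j(angles): joint-space move.
- bot.grip(opening, effort=None): opening from 0.0 (shut) to 1.0 (fully open); effort is the grip in N (None keeps the last); returns when the fingers have stopped.
- bot.dwell(seconds).
- solve_ik(position, orientation): joint angles nearest the present ones, or None.
- bot.get_state(): the state.
- imaging.capture(name): name is "scene" or "side" or "wrist"; returns the picture (420x560x3 uint8, blue, green, red); there is no depth.
- imaging.camera_model(name): a dict with "K" (3x3 intrinsics, pixels), "position" and "rotation" of the camera in the world. Camera axes: x right, y up, looking along -z (the intrinsics and any distortion apply to the point x, -y, -z); pixel columns grow to the right and rows downward; lengths in mm; the calibration is good to about 2 mm. A picture is of the moment at which its call begins: read the wrist's pose just before it. camera_model takes no time and is no camera call; for the wrist camera it gives the pose at the moment of the call.
A pose or a line that the arm cannot do raises bot.IKError and nothing moves.
- bot.sign_off(): hands the job in; it is judged then, once.
The state is a dict: "t": time; "qpos": joint angles; "joint_velocities": joint speeds; "effort": joint torques, N m; "tcp_pos": TCP position; "orientation": TCP orientation; "contact_force": force on the tool from outside, world axes, zero at the start; "wrist_torque": the same for the moment, N m; "opening": opening from 0.0 (shut) to 1.0 (fully open); "gripper_force": force on a finger pad.
Only numpy, scipy, OpenCV 4.12 (cv2) and the standard library are available. Lean on these libraries where they do the work, as an engineer would, in place of code of your own. Each camera call takes 0.05 s, during which the arm holds its last target. There are 200 camera calls.

## Working session

There is one attempt and no reset: what is moved stays moved. The work goes in short steps, each a Python script; the robot and the scene stay as the last script left them, time stands still between calls to the robot, and variables do not carry over. Pictures are saved under pics/ and viewed, at most 10 in all, crops included, and the job is handed in when it is done.

```bash
mkdir -p pics; ls; python3 - <<'E'
from bench import bot, imaging
import cv2
for n in ("scene","side"):
    cv2.imwrite(f"pics/{n}0.png",imaging.capture(n)); m=imaging.camera_model(n); print(n,m)
E
```

```text
pics
scene {'K': array([[422.56658215,   0.        , 284.51414761],
       [  0.        , 422.56658215, 205.41439757],
       [  0.        ,   0.        ,   1.        ]]), 'position': array([885.78898203,  96.46472756, 755.93498715]), 'rotation': array([0.49618435, 0.0095753 , 1.91917412])}
side {'K': array([[486.31395321,   0.        , 272.65489705],
       [  0.        , 486.31395321, 205.19174336],
       [  0.        ,   0.        ,   1.        ]]), 'position': array([290.45159193, 798.53223345, 749.60184866]), 'rotation': array([ 0.91890837, -0.01664937, -2.87386804])}
```

View pics/scene0.png

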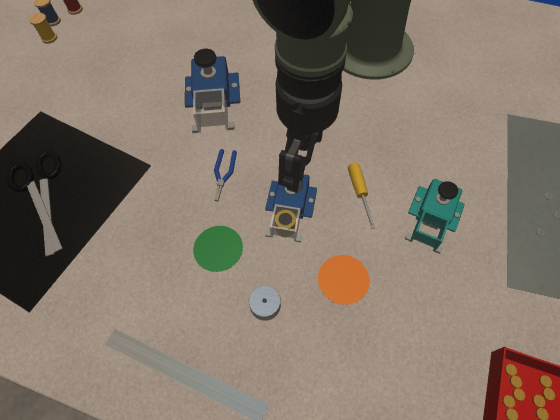

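View pics/side0.png

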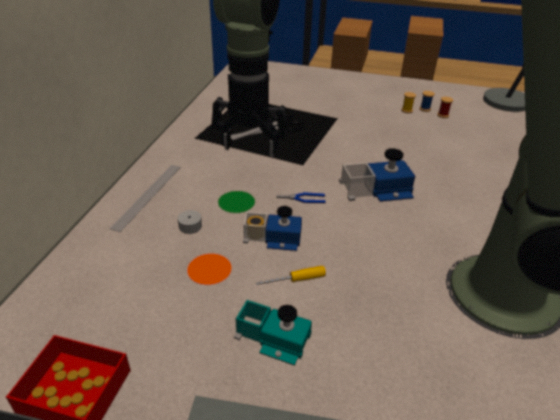

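The scene picture shows our feeder at (290,205), with its magazine at (286,219). The green pad is at (218,248), orange pad (343,279), weight (265,302), pliers (225,175) and screwdriver (362,190). In the side picture, the knob is at (285,212) and the magazine at (256,225). The arm hides the knob in the scene view, so I'll swing it aside and measure.

```bash
cat > h.py <<'E'
import numpy as np, cv2
from scipy.spatial.transform import Rotation as R
from bench import bot, solve_ik, imaging
def ray(n,px):
    m=imaging.camera_model(n); d=np.linalg.inv(m["K"])@[px[0],px[1],1]
    return m["position"],R.from_euler("xyz",m["rotation"]).as_matrix()@(d*[1,-1,-1])
def cast(n,px,z):
    o,d=ray(n,px); return (o+d*(z-o[2])/d[2])[:2]
def blob(img,lo,hi,box):
    """centre of the minimum box hull of the biggest blob of an HSV range inside box x0,y0,x1,y1"""
    x0,y0,x1,y1=box
    m=cv2.inRange(cv2.cvtColor(img,cv2.COLOR_BGR2HSV),lo,hi)[y0:y1,x0:x1]
    c=max(cv2.findContours(m,cv2.RETR_EXTERNAL,cv2.CHAIN_APPROX_NONE)[0],key=cv2.contourArea)
    M=cv2.moments(cv2.convexHull(c)); return np.array([M["m10"]/M["m00"]+x0,M["m01"]/M["m00"]+y0]),cv2.contourArea(c)
E
python3 - <<'E'
from h import *
q=list(bot.get_state()["qpos"]); q[0]-=0.8; bot.move_j(q)
S=imaging.capture("scene"); D=imaging.capture("side")
G=((45,100,40),(80,255,255)); O=((5,180,100),(18,255,255)); B=((100,120,40),(125,255,255))
for n,im,gb,ob in (("scene",S,(180,210,260,290),(300,240,390,320)),("side",D,(210,180,260,220),(170,240,245,295))):
    for nm,r,b in (("green",G,gb),("orange",O,ob)):
        p,a=blob(im,*r,b); print(n,nm,p,a,cast(n,p,0))
a=cv2.resize(S[150:260,240:340],None,fx=4,fy=4,interpolation=cv2.INTER_CUBIC)
b=cv2.resize(D[190:265,230:330],None,fx=4,fy=4,interpolation=cv2.INTER_CUBIC)
cv2.imwrite("pics/s1.png",S);cv2.imwrite("pics/d1.png",D)
cv2.imwrite("pics/crop1.png",np.hstack([a[:440],np.vstack([b,np.zeros((140,400,3),np.uint8)])]))
print(bot.get_state()["t"])
E
```

```text
scene green [217.64695394 248.30292224] 1655.5 [ 635.59854869 -139.51978525]
scene orange [343.09985123 279.38137744] 1873.5 [613.71457228 105.61821614]
side green [236.17275559 201.45143019] 574.0 [ 632.05228407 -140.6476299 ]
side orange [208.97190357 268.66766417] 989.0 [610.48397443 105.51179022]
1.775
```

View pics/crop1.png

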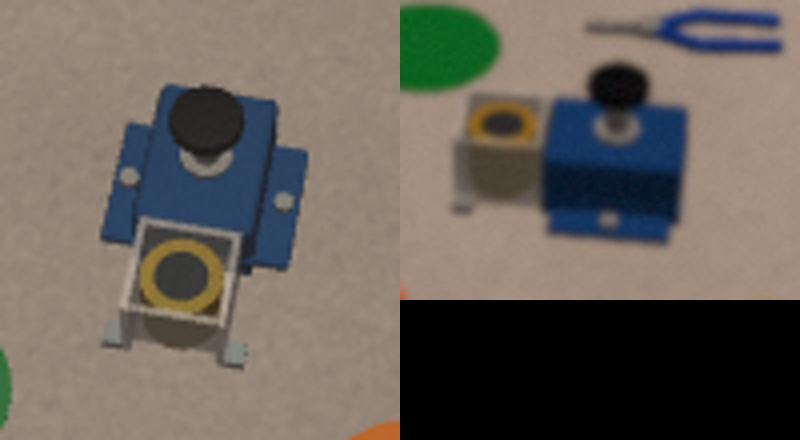

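The crop shows, in scene pixels, the knob at about (291.5,180) and the inlaid top cap at about (285.5,219). In side pixels, the knob is at about (284.5,211) and the cap at (255.5,220.5). The cap comes out toward the weight. Next I'll localise the knob, magazine and weight.

```bash
python3 - <<'E'
from h import *
S=cv2.imread("pics/s1.png");D=cv2.imread("pics/d1.png")
K=((0,0,0),(180,255,52)); Br=((12,110,60),(32,255,255)); W=((85,15,60),(125,90,255))
res={}
for n,im,kb,mb,wb in (("scene",S,(276,168,306,193),(270,205,302,232),(240,280,290,325)),("side",D,(274,202,296,218),(242,210,270,228),(170,205,210,235))):
    for nm,r,b,z in (("knob",K,kb,74.5),("cap3",Br,mb,39),("weight",W,wb,15)):
        p,a=blob(im,*r,b); res[n,nm]=cast(n,p,z); print(n,nm,p.round(1),a,res[n,nm].round(1))
    v=res[n,"cap3"]-res[n,"knob"]; print(np.hypot(*v),np.degrees(np.arctan2(v[1],v[0])))
E
```

```text
scene knob [291.1 179.9] 227.5 [485.5 -42.6]
scene cap3 [285.2 219. ] 293.0 [550.3 -31.3]
scene weight [264.4 300.7] 629.0 [704.4 -15.1]
65.83698844217164 9.82446686699797
side knob [284.3 211.9] 105.5 [482.1 -41.1]
side cap3 [255.3 220.2] 81.0 [548.7 -35.8]Traceback (most recent call last):
  File "<stdin>", line 7, in <module>
  File "h.py", line 13, in blob
    c=max(cv2.findContours(m,cv2.RETR_EXTERNAL,cv2.CHAIN_APPROX_NONE)[0],key=cv2.contourArea)
ValueError: max() iterable argument is empty
```

```bash
python3 - <<'E'
from h import *
print(cast("scene",(298.7,238),3),cast("scene",(268.5,233.7),3))
rot=[np.pi,0,0.2]; k=[484.2,-42.]
bot.grip(0.0)
bot.move_ptp(k+[110.],rot)
bot.movel(k+[84.],max_speed=80)
s=bot.get_state(); print(s["opening"],s["tcp_pos"],s["orientation"],s["contact_force"])
hit=bot.movel(k+[52.5],max_speed=25,threshold=14)
s=bot.get_state(); print(hit,s["tcp_pos"],s["contact_force"])
bot.dwell(0.1)
s=bot.get_state(); print(s["tcp_pos"],s["contact_force"])
bot.movel(k+[150.],max_speed=80)
S=imaging.capture("scene");D=imaging.capture("side")
cv2.imwrite("pics/s2.png",S);cv2.imwrite("pics/d2.png",D)
a=cv2.resize(S[150:280,220:340],None,fx=3.3,fy=3.3,interpolation=cv2.INTER_CUBIC)
b=cv2.resize(D[170:300,210:330],None,fx=3.3,fy=3.3,interpolation=cv2.INTER_CUBIC)
cv2.imwrite("pics/crop2.png",np.hstack([a,b])); print(bot.get_state()["t"])
E
```

```text
[563.5478314    1.10571061] [574.79227194 -57.48720029]
0.0039053586005055683 [484.05192492 -42.38016637  83.87838989] [-3.14133022e+00  5.43500413e-04  1.99228254e-01] [0.58740733 0.13259057 0.94008234]
True [484.63019995 -42.0604409   54.03681441] [-0.63111502 -0.20789795  6.39120139]
[484.6253724  -42.07171265  54.03717922] [-1.17445902 -0.12696587  6.33359852]
7.1333
```

View pics/crop2.png

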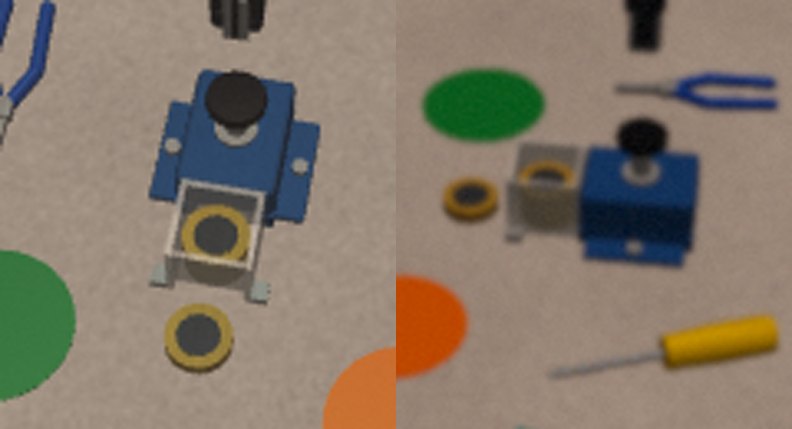

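The press reached the stop (z 54), the knob is back up, and one cap lies outside at scene (280,252), side (232,230). Three caps remain in the feeder. Next: locate the cap, then push it with the shut fingers.

```bash
python3 - <<'E'
from h import *
Br=((12,110,60),(32,255,255))
S=cv2.imread("pics/s2.png");D=cv2.imread("pics/d2.png")
a=cast("scene",blob(S,*Br,(265,240,295,265))[0],6); b=cast("side",blob(D,*Br,(222,222,243,240))[0],6)
c=(a+b)/2; g=np.array([634.,-140.]); u=(g-c)/np.hypot(*(g-c)); print(a,b,u)
yaw=np.arctan2(u[1],u[0])+np.pi/2; rot=[np.pi,0,yaw]
st=c-u*50; en=g-u*34.5
bot.move_ptp([*st,110.],rot)
bot.movel([*st,5.],max_speed=100)
bot.movel([*(c-u*38),5.],max_speed=40)
bot.movel([*en,5.],max_speed=50)
s=bot.get_state(); print(s["tcp_pos"],s["contact_force"])
bot.dwell(0.2)
bot.movel([*(en-u*25),5.],max_speed=60)
bot.movel([*(en-u*25),140.],max_speed=130)
S=imaging.capture("scene");D=imaging.capture("side")
cv2.imwrite("pics/s3.png",S);cv2.imwrite("pics/d3.png",D)
for n,im,bx in (("scene",S,(180,210,262,290)),("side",D,(205,175,265,228))):
    try:
        p,A=blob(im,*Br,bx); print(n,p,A,cast(n,p,6))
    except ValueError: print(n,"none")
a=cv2.resize(S[150:290,180:310],None,fx=3,fy=3); b=cv2.resize(D[160:300,200:330],None,fx=3,fy=3)
cv2.imwrite("pics/crop3.png",np.hstack([a,b])); print(bot.get_state()["t"])
E
```

```text
[604.41813322 -23.09696282] [602.52431362 -24.55010509] [ 0.25415088 -0.96716458]
[ 625.17417364 -106.48009025    4.9897112 ] [-0.02222777 -0.09343759  0.37735128]
scene [221.11991548 247.14896989] 308.0 [ 633.14835154 -132.3479967 ]
side [235.62630208 200.96875   ] 125.0 [ 631.30571403 -134.67066495]
14.0583
```

View pics/crop3.png

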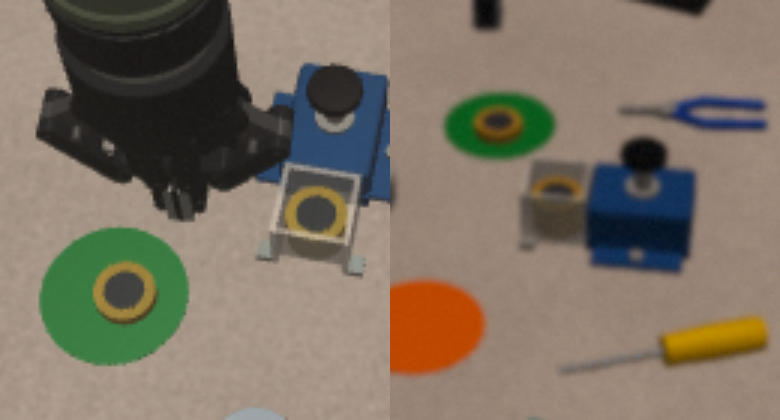

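The cap lies flat on the green pad, at scene (221,247) and side (236,201), about 7 mm from the pad's centre. The plunger is up and the arm is clear.

```bash
python3 -c "
from bench import bot
print(bot.sign_off())"
```

```text
the job is handed in; nothing more can be done
None
```

I pressed the plunger to its stop once and it sprang back, one cap came out, and I slid it onto the green pad, about 7 mm from the pad's centre by the last pictures. The job is handed in, but sign-off did not report a pass or fail.

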